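Rake the dropped drying capsule out from behind the ash shelf

TASK

The hearing-aid dryer's round metal capsule has dropped into the narrow gap behind the ash shelf. Take the bent rod from its rest, reach down into the gap beyond the capsule with the bent end and rake it along the gap and out of the open end, so that it lies flat and wholly on the grey silicone mat; then lay the rod back on its rest as it was. Do not touch the capsule with the gripper, and leave the glass ring dish where it stands.

Things in the scene. Friction and masses are not known exactly. Their poses are not given: they have to be found in the camera images.
- shelf: Fixed ash shelf on black bracket, with grey mat. Origin: table level, centre of the gap's open mouth; +y into the gap, +x to the wall strip. Gap: open on top, 42 mm wide, y 0 to 180 (then closed), floor z 4. Board (top z 46) on its -x side carries things up to z 175, plate (top z 52) on +x. Mat: y -160 to 0, x -70 to 70, top z 3: the capsule slides straight on to it.
- capsule: Dropped capsule: flat plain aluminium disc, 32 mm diameter, 14 mm high, about 50 g, lying flat on the floor of the gap, its centre 40 to 125 mm in from the open mouth. Origin at the centre of its underside. An identical spare stands up on the ash board: leave that.
- rod: Bent rod, 100 g. Origin: centre of its wooden grip (x 14, y 56, z 18 mm), on the rod's axis; pinch across x from above. 8 mm steel from y -85 to 110, there bent down to a flat blade 22 wide in x, 5 thick, lower end 90 mm below the axis. Lies level, axis 110 mm up, in V notches (30 mm wide, y -52 and 52) of a fixed black rest, free between them down to its 8 mm foot. A straight rod is a bystander.
- ring_dish: Clear glass ring dish, 64 mm diameter, 20 mm high, loose on the ash board. Origin at the centre of its underside.
Not all that is in view belongs to the job. Leave any green look-alike of the rod alone.

How it is judged:
By the outcome, as a careful person would: the job done as asked, in the order asked, and still so for the second after the job is handed in, with the robot touching nothing.
It also fails if it takes over 48 s, if anything falls off the work surface, if the arm or the gripper's body presses on something with over 40 N, if the wrist force passes 120 N, or if a joint passes its speed limit or range.

ROBOT

A 6-joint arm with a two-finger parallel gripper is mounted at the origin on the work surface. World frame = base frame: x ahead of the robot, y to its left, z up, the work surface at z = 0. Lengths are in m, angles in degrees, forces in N, time in s.
With the tool pointing down it reaches from about 0.35 to 0.875 m from the base axis. Payload 4.2 kg.
Tool frame: the origin (TCP) lies on the centre line of the jaws, within the pads' length; the fingertips stand tip_reach ahead of it and the grasp point (between the pads) is the TCP (tip_reach is the distance from the TCP to the fingertips, in m); z points along the fingers, y is the line along which they close (so a half turn about z gives the same grasp; the last joint's range is limited). The gripper opens to 87 mm and grips with 3 to 60 N. Pads are 19 mm wide; open, the fingers measure 117 mm over their backs; the gripper's body (75 mm by 190 mm) begins 51 mm behind the grasp point.
Start: joints at [-52.334, 22.042, 0.453, 0, -68.411, -14.817], TCP at [0.243, -0.576, 0.242] pointing down, gripper open.
Joint ranges: [-179.83, 179.83], [-69.29, 118.12], [-61.27, 80.66], [-181.25, 117.63], [-171.15, -9.14], [-177.46, 177.46]. Speed limits (degrees/s): [159.86, 159.86, 180, 180, 180, 180].

INTERFACE

Orientations are given as a 3x3 rotation matrix whose columns are the frame's x, y, z axes.
In Python, from station import sense, capture, finish_job, tip_reach gives the robot as it stands.
- The arm moves only by the tool arm_command, never from a script. Its argument "deltas" is a list of rows, each a list of 7 numbers: the turn, a rotation vector about the tool's x, y, z in rad, then the shift along the tool's x, y, z in cm, then the closure, from -1 (fully open) to 1 (shut), so that 0 is half open. In form: [[rx, ry, rz, dx, dy, dz, hand], ...]. A call has 1 to 8 rows; each row is the pose to reach, as a shift and turn from the pose commanded when the call began, along the tool's axes at that moment; what a row does not reach only later rows make up. A row lasts 1/12 s, in which the tool goes at most 41.7 mm and 7.16 degrees, less where a joint would pass 70% of its speed; a pose out of reach is approached as far as the arm can. A call with a gripper value outside its range is refused whole. The fingers move at their own pace and stop on an object; the grip force is fixed at half the most. Time passes only in rows, so rows that repeat a pose let the fingers close. It gives the time, the measured TCP pose, the force, the opening and the grip force at its end, in the units of the state.
- sense(): the state, without advancing time (a new reading comes with each control period).
- capture(name): name is "side" or "top"; returns a dict with "pixels" (420x560x3 uint8, blue, green, red), "fovy" (degrees; the focal length in pixels is half the picture's height over the tangent of half this angle, whatever the lens; pixels are square), "cx", "cy" (the principal point, pixels), "rvec" (rotation vector, rad) and "tvec" (3), from world to camera coordinates, as OpenCV has them. Camera axes: x right, y down, z forward; pixel columns grow to the right and rows downward; lengths in m; the calibration is good to about 2 mm. A picture is of the moment at which its call begins. There is no depth.
- finish_job(): hands the job in; it is judged then, once.
The state is a dict: "time_s": time; "joints": joint angles; "joint_velocities": joint speeds; "effort": joint torques, N m; "tcp_pos": TCP position; "ee_rot": TCP orientation; "wrist_force": force on the tool from outside, world axes, zero at the start; "moment": the same for the moment, N m; "gripper_width": opening from 0.0 (shut) to 1.0 (fully open); "gripper_force": force on a finger pad.
Only numpy, scipy, OpenCV 4.12 (cv2) and the standard library are available. Lean on these libraries where they do the work, as an engineer would, in place of code of your own. Each camera call takes 0.05 s, during which the arm holds its last target. There are 200 camera calls.

## Working session

There is one attempt and no reset: what is moved stays moved. The work goes in short steps, Python scripts to look and compute and a tool call to move; the robot and the scene stay as the last step left them, time stands still between calls to the robot, and variables do not carry over. Pictures are saved under pics/ and viewed, at most 13 in all, crops included, and the job is handed in when it is done.

Besides the shell and the picture viewer there is one more tool, called after "Call:" as a command line: name --pt "numbers of a row" for each row, then --argument value for the rest. arm_command: Moves the arm, as the interface text tells. Its arguments: {"type":"object","properties":{"deltas":{"type":"array"}},"required":["deltas"]}

```bash
mkdir -p pics; ls
python3 - <<'E'
from station import *
import cv2
s=sense();print(tip_reach,{k:s[k] for k in('time_s','tcp_pos','ee_rot','gripper_width')})
for n in('side','top'):
    c=capture(n);cv2.imwrite(f'pics/{n}0.png',c['pixels']);print(n,c['fovy'],c['cx'],c['cy'],c['rvec'],c['tvec'])
E
```

```text
pics
0.019 {'time_s': 0.0, 'tcp_pos': array([ 0.24248561, -0.57542311,  0.24046121]), 'ee_rot': array([[-9.21605385e-01, -3.88127078e-01, -9.41410738e-04],
       [-3.88128208e-01,  9.21603261e-01,  1.98096064e-03],
       [ 9.87427409e-05,  2.19105205e-03, -9.99997595e-01]]), 'gripper_width': 1.0006414271164064}
side 49.021088029734344 279.28847259147955 208.98833751968644 [ 0.23815026 -2.61911129  1.53354865] [0.39432866 0.1958972  0.87388024]
top 56.08485475799734 283.27498193901306 201.44860894265526 [ 2.21633656 -2.15725458  0.07522192] [-0.15317253  0.4314971   0.9713404 ]
```

View pics/side0.png

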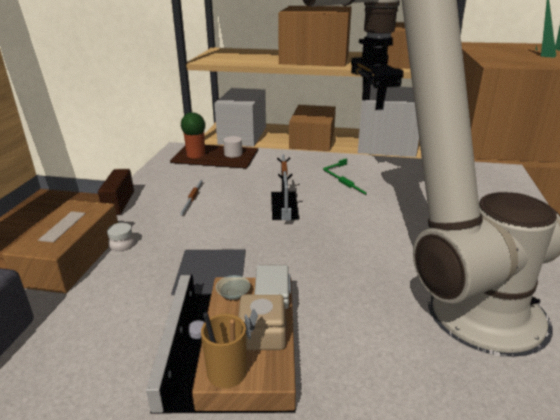

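View pics/top0.png

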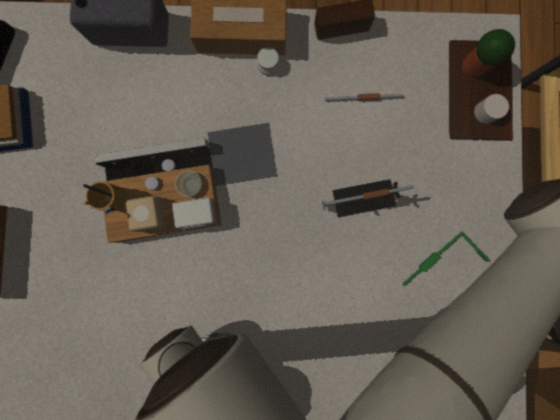

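The side view shows the rod on its black rest near (286,195), with the blade end towards the shelf, and the capsule in the gap at about (197,328). In the top view the rod runs from (326,204) to (412,188), the capsule is at (168,165), the spare at (152,183), the dish at (190,184) and the mat at (243,153). Next I'll view enlarged crops.

```bash
cat > h.py <<'E'
import numpy as np,cv2
from station import *
def cam(c):
    f=210/np.tan(np.radians(c['fovy'])/2)
    K=np.array([[f,0,c['cx']],[0,f,c['cy']],[0,0,1.]])
    return K,cv2.Rodrigues(np.array(c['rvec'],float))[0],np.array(c['tvec'],float).ravel()
def ray(c,px,z):
    K,R,t=cam(c);d=R.T@np.linalg.solve(K,[px[0],px[1],1.]);o=-R.T@t
    return o+d*(z-o[2])/d[2]
def proj(c,P):
    K,R,t=cam(c);return cv2.projectPoints(np.atleast_2d(np.array(P,float)),R,t,K,None)[0].reshape(-1,2)
def tri(c1,p1,c2,p2):
    M=[K@np.c_[R,t] for K,R,t in(cam(c1),cam(c2))]
    X=cv2.triangulatePoints(M[0],M[1],np.array(p1,float).reshape(2,1),np.array(p2,float).reshape(2,1))[:,0];return X[:3]/X[3]
def crop(c,x0,y0,x1,y1,s):
    return cv2.resize(c['pixels'][y0:y1,x0:x1],None,fx=s,fy=s,interpolation=cv2.INTER_CUBIC)
E
python3 - <<'E'
from h import *
t=capture('top');s=capture('side')
a=crop(t,90,130,290,250,4)
cv2.imwrite('pics/c1.png',cv2.convertScaleAbs(a,alpha=1.8))
b=crop(t,310,165,430,225,4);d=crop(s,250,140,370,230,4)
m=np.zeros((600,480,3),np.uint8);m[:240]=b;m[240:]=d
cv2.imwrite('pics/c2.png',cv2.convertScaleAbs(m,alpha=1.8))
E
```

```text
(no output)
```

View pics/c1.png

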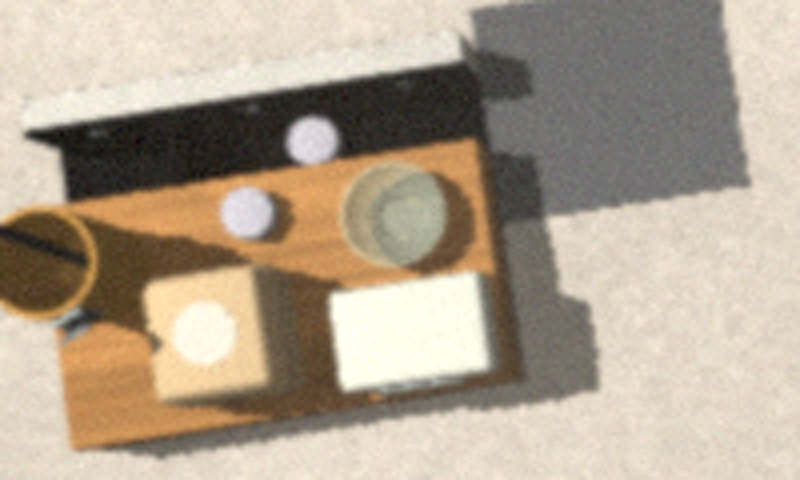

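View pics/c2.png

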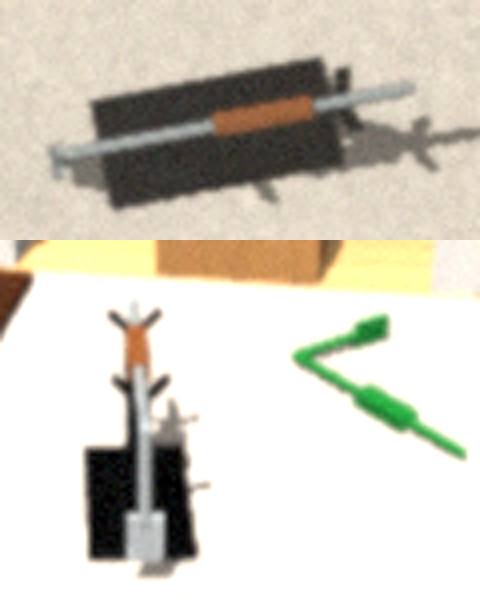

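Run:
```python
from h import *
np.set_printoptions(precision=4,suppress=True)
t=capture('top');s=capture('side')
P=lambda x,y,x0,y0:(x0+x/4-.4,y0+y/4-.4)
blade=ray(t,P(60,155,310,165),.11);tail=ray(t,P(413,88,310,165),.11)
g=ray(t,P(263,115,310,165),.12)
print('rod',blade,tail,np.linalg.norm(blade-tail),'grip',g)
hsv=cv2.cvtColor(t['pixels'],cv2.COLOR_BGR2HSV)
m=cv2.inRange(hsv,(5,120,50),(20,255,255))
n,l,st,ce=cv2.connectedComponentsWithStats(m)
for i in range(1,n):
    x,y=ce[i]
    if 355<x<395 and 180<y<205: print('grip mask',st[i],ce[i],ray(t,ce[i],.115))
hs=cv2.cvtColor(s['pixels'],cv2.COLOR_BGR2HSV)
m=cv2.inRange(hs,(2,100,30),(18,255,255))
n,l,st,ce=cv2.connectedComponentsWithStats(m)
for i in range(1,n):
    x,y=ce[i]
    if 270<x<300 and 150<y<180 and st[i][4]>8: print('side grip',st[i],ce[i])
# mat
g=cv2.GaussianBlur(cv2.cvtColor(t['pixels'],cv2.COLOR_BGR2GRAY),(3,3),0)
print('graylevels mat',g[150,240],'table',g[110,240],'black',g[160,130])
m=((g>g[150,240]-18)&(g<g[150,240]+18)).astype(np.uint8)
m[:, :205]=0; m[:,285:]=0
m=cv2.morphologyEx(m,cv2.MORPH_OPEN,np.ones((5,5)))
n,l,st,ce=cv2.connectedComponentsWithStats(m);i=l[150,240];print(st[i])
cs=cv2.findContours((l==i).astype(np.uint8),0,2)[0][0]
box=cv2.boxPoints(cv2.minAreaRect(cs));print(box)
for b in box: print(ray(t,b,.003))
print('mouth board',ray(t,P(478,138,90,130),.046),'plate mouth inner',ray(t,P(472,66,90,130),.052),'board back/gap',ray(t,P(70,200,90,130),.046))
print('capsule',ray(t,P(313,139,90,130),.018),'spare',ray(t,P(248,212,90,130),.06))
print('dish',ray(t,P(395,215,90,130),.06))
print('matcorner',ray(t,P(748,186,90,130),.003))
```

```text
rod [ 0.4272 -0.2349  0.11  ] [ 0.4706 -0.4341  0.11  ] 0.20389413699601144 grip [ 0.452 -0.347  0.12 ]
grip mask [363 189  25  10 142] [375.3521 193.4507] [ 0.4523 -0.3482  0.115 ]
side grip [282 161   5  12  47] [283.8298 166.5319]
graylevels mat 62 table 120 black 20
[ 209  124   67   59 2987]
[[206.7216 132.5703]
 [268.0865 122.8811]
 [276.3486 175.2081]
 [214.9838 184.8973]]
[0.6077 0.0593 0.003 ]
[ 0.6372 -0.097   0.003 ]
[ 0.5027 -0.122   0.003 ]
[0.4737 0.0329 0.003 ]
mouth board [0.5197 0.0417 0.046 ] plate mouth inner [0.5627 0.0459 0.052 ] board back/gap [0.475  0.2879 0.046 ]
capsule [0.5207 0.1505 0.018 ] spare [0.4691 0.1747 0.06  ]
dish [0.4696 0.0868 0.06  ]
matcorner [ 0.5004 -0.1227  0.003 ]
```

Run:
```python
from h import *
np.set_printoptions(precision=4,suppress=True)
s=capture('side')
cv2.imwrite('pics/c3.png',cv2.convertScaleAbs(crop(s,140,250,310,410,3.5),alpha=1.6))
o=np.array([.541,.045,0]);th=np.radians(10.4)
R=np.c_[[np.cos(th),np.sin(th),0],[-np.sin(th),np.cos(th),0],[0,0,1]]
for p in([-.001,.107,.018],[-.021,0,.046],[.021,0,.052],[-.021,.18,.046],[-.07,0,.003],[.07,-.16,.003],[-.07,-.16,.003]): print(p,proj(s,o+R@p))
```

```text
[-0.001, 0.107, 0.018] [[197.8587 325.6866]]
[-0.021, 0, 0.046] [[215.3605 276.0902]]
[0.021, 0, 0.052] [[193.6022 273.6727]]
[-0.021, 0.18, 0.046] [[201.5576 344.7942]]
[-0.07, 0, 0.003] [[241.4063 293.2563]]
[0.07, -0.16, 0.003] [[185.8515 248.3525]]
[-0.07, -0.16, 0.003] [[246.578  248.1987]]
```

View pics/c3.png

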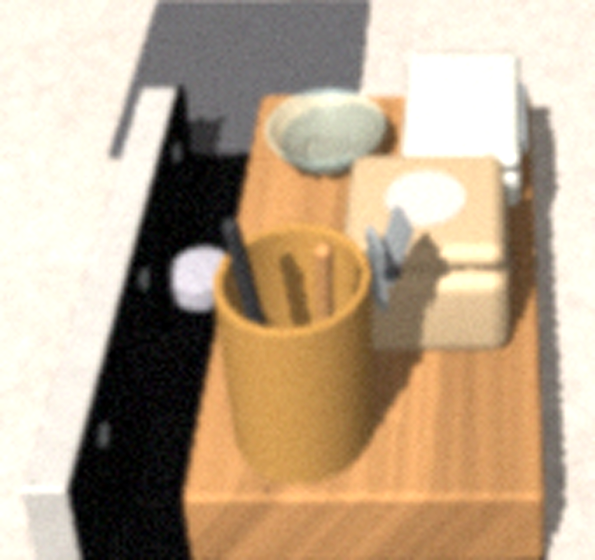

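Side crop: the capsule is at about (197,326), where the shelf frame predicts it. The pale box, tan block and pencil cup all stand on the board side, so I'll check their heights against the gripper body.

Run:
```python
from h import *
np.set_printoptions(precision=4,suppress=True)
s=capture('side');t=capture('top')
o=np.array([.541,.045,0]);th=np.radians(10.4)
R=np.c_[[np.cos(th),np.sin(th),0],[-np.sin(th),np.cos(th),0],[0,0,1]]
T=lambda x,y:(90+x/4-.4,130+y/4-.4)
S=lambda x,y:(140+x/3.5-.4,250+y/3.5-.4)
for n,a,b in(('green FL',T(476,273),S(410,55)),('green FR',T(490,372),S(517,57)),('green NL',T(330,292),S(410,150)),('tan FL',T(262,266),S(352,157)),('tan NL',T(145,287),S(350,260)),('dish',T(395,215),S(328,130)),('spare',T(248,212),S(325,250))):
    X=tri(t,a,s,b);print(n,X,R.T@(X-o))
q=sense();e=q['ee_rot'];G=np.array([.4523,-.348,.24]);print('tool shift cm',100*e.T@(G-q['tcp_pos']),'J',q['joints'])
```

```text
green FL [0.4367 0.034  0.0774] [-0.1045  0.008   0.0774]
green FR [0.3793 0.0237 0.0761] [-0.1629  0.0083  0.0761]
green NL [0.4198 0.1171 0.0817] [-0.1062  0.0928  0.0817]
tan FL [0.4365 0.1515 0.1025] [-0.0836  0.1236  0.1025]
tan NL [0.4212 0.2175 0.1014] [-0.0867  0.1913  0.1014]
dish [0.4701 0.0863 0.0625] [-0.0623  0.0534  0.0625]
spare [0.4572 0.172  0.0613] [-0.0594  0.1401  0.0613]
tool shift cm [-28.1655  12.8611   0.1477] J [-52.3339  22.0459   0.4464  -0.0014 -68.412  -14.8169]
```

Call:
arm_command --pt "0 0 -1.388 -28.2 12.9 0 -0.5" --pt "0 0 -1.388 -28.2 12.9 0 -0.5" --pt "0 0 -1.388 -28.2 12.9 0 -0.5" --pt "0 0 -1.388 -28.2 12.9 0 -0.5" --pt "0 0 -1.388 -28.2 12.9 0 -0.5" --pt "0 0 -1.388 -28.2 12.9 0 -0.5" --pt "0 0 -1.388 -28.2 12.9 0 -0.5" --pt "0 0 -1.388 -28.2 12.9 0 -0.5"

```text
time_s: 1.12
tcp_pos: [0.4551, -0.3445, 0.2419]
ee_rot: [[-0.161, -0.987, 0.001], [-0.987, 0.161, -0.0], [-0.0, -0.001, -1.0]]
wrist_force: [-0.6, -1.5, -0.4]
gripper_width: 0.758
gripper_force: 0.0
```

Call:
arm_command --pt "0 0 -0.388 0 0 0 -0.3" --pt "0 0 -0.388 0 0 2 -0.3" --pt "0 0 -0.388 0 0 5 -0.3" --pt "0 0 -0.388 0 0 8 -0.3" --pt "0 0 -0.388 0 0 8 -0.3" --pt "0 0 -0.388 0 0 8 -0.3"

```text
time_s: 1.62
tcp_pos: [0.4518, -0.3474, 0.1607]
ee_rot: [[0.214, -0.977, -0.003], [-0.977, -0.214, 0.001], [-0.002, 0.003, -1.0]]
wrist_force: [-0.0, -0.5, 1.5]
gripper_width: 0.65
gripper_force: 0.0
```

Run:
```python
from h import *
np.set_printoptions(precision=4,suppress=True)
q=sense();e=q['ee_rot'];print(q['tcp_pos'],e,q['joints'])
G=np.array([.4522,-.348,.110]);print(100*e.T@(G-q['tcp_pos']),np.degrees(np.arctan2(-e[1,1],-e[0,1])))
s=capture('side');cv2.imwrite('pics/c4.png',cv2.convertScaleAbs(crop(s,240,110,360,240,4),alpha=1.8))
```

```text
[ 0.4518 -0.3474  0.1607] [[ 0.2139 -0.9769 -0.0035]
 [-0.9769 -0.2139  0.0009]
 [-0.0016  0.0032 -1.    ]] [-21.2631  20.8815 -13.8502   0.0322 -55.4711  33.5958]
[ 0.0726 -0.0438  5.0695] 12.351092721226125
```

View pics/c4.png

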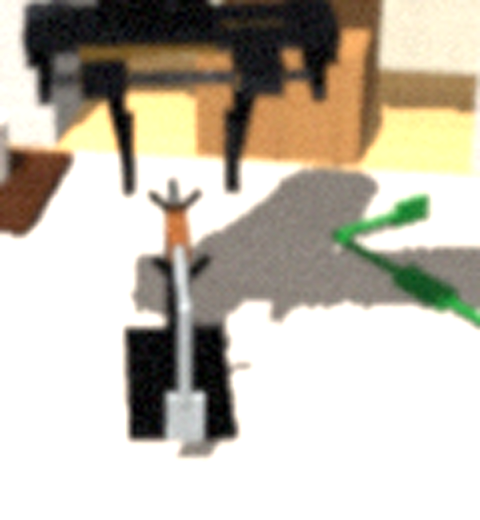

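The open fingers at (129,185) and (233,185) straddle the wooden grip at (177,230), roughly centred. I'll go down and close.

Call:
arm_command --pt "0 0 0 0 0 3 -0.3" --pt "0 0 0 0 0 5.1 -0.3" --pt "0 0 0 0 0 5.1 1" --pt "0 0 0 0 0 5.1 1" --pt "0 0 0 0 0 5.1 1" --pt "0 0 0 0 0 5.1 1" --pt "0 0 0 0 0 5.1 1" --pt "0 0 0 0 0 5.1 1"

```text
time_s: 2.33
tcp_pos: [0.4531, -0.3479, 0.1119]
ee_rot: [[0.214, -0.977, 0.002], [-0.977, -0.214, -0.001], [0.001, -0.002, -1.0]]
wrist_force: [-0.5, -0.2, -1.0]
gripper_width: 0.282
gripper_force: 0.0
```

Call:
arm_command --pt "0 0 0 0 0 0 1" --pt "0 0 0 0 0 0 1" --pt "0 0 0 0 0 0 1" --pt "0 0 0 0 0 0 1" --pt "0 0 0 0 0 0 1" --pt "0 0 0 0 0 0 1"

```text
time_s: 2.83
tcp_pos: [0.4535, -0.3478, 0.1112]
ee_rot: [[0.215, -0.977, 0.002], [-0.977, -0.215, -0.001], [0.001, -0.002, -1.0]]
wrist_force: [2.8, 1.6, 2.6]
gripper_width: 0.153
gripper_force: 30.0
```

Call:
arm_command --pt "0 0 0 0 0 -1 1" --pt "0 0 0 0 0 -3 1" --pt "0 0 0 0 0 -5.5 1" --pt "0 0 0 0 0 -8 1" --pt "0 0 0 -2 -2 -9 1" --pt "0 0 0.035 -4 -4 -9 1" --pt "0 0 0.035 -6.5 -6.5 -9 1" --pt "0 0 0.035 -8.5 -8.5 -9 1"

```text
time_s: 3.5
tcp_pos: [0.5165, -0.245, 0.2006]
ee_rot: [[0.179, -0.984, -0.003], [-0.984, -0.179, 0.001], [-0.001, 0.002, -1.0]]
wrist_force: [0.2, -0.4, -2.0]
gripper_width: 0.157
gripper_force: 30.0
```

Call:
arm_command --pt "0 0 0 -2 -2 0 1" --pt "0 0 0 -4 -4 0 1" --pt "0 0 0 -6 -6 0 1" --pt "0 0 0 -7.7 -7.7 0 1" --pt "0 0 0 -7.7 -7.7 0 1" --pt "0 0 0 -7.7 -7.7 0 1"

```text
time_s: 4.0
tcp_pos: [0.5784, -0.1559, 0.1998]
ee_rot: [[0.182, -0.983, -0.004], [-0.983, -0.182, 0.0], [-0.001, 0.004, -1.0]]
wrist_force: [-0.3, -0.1, -1.8]
gripper_width: 0.156
gripper_force: 30.0
```

```bash
cat >> h.py <<'E'
o=np.array([.541,.045,0]);th=np.radians(10.4)
RS=np.c_[[np.cos(th),np.sin(th),0],[-np.sin(th),np.cos(th),0],[0,0,1]]
def rod():
    q=sense();e=q['ee_rot'];p=q['tcp_pos']
    b=p-e[:,0]*.110+e[:,2]*.0012
    tip=b+e[:,2]*.09
    return q,RS.T@(p-o),RS.T@(tip-o)
E
python3 - <<'E'
from h import *
np.set_printoptions(precision=4,suppress=True)
q,p,tip=rod();e=q['ee_rot'];print('t',q['time_s'],'grip',p,'tip',tip,'yaw',np.degrees(np.arctan2(-e[1,1],-e[0,1])),q['wrist_force'])
print('to go',100*e.T@(o+RS@[0,.038,p[2]]-q['tcp_pos']))
s=capture('side');t=capture('top')
w=lambda x:o+RS@x
print('side tip exp',proj(s,[w(tip)]),'top bend exp',proj(t,[w(tip+[0,0,.09])]),'top tail',proj(t,[w(p+[0,-.085,0])]))
a=crop(t,90,110,390,250,2.6);b=crop(s,150,60,350,220,1.4)
m=np.zeros((600,780,3),np.uint8);m[:a.shape[0],:a.shape[1]]=a;m[a.shape[0]:a.shape[0]+b.shape[0],:b.shape[1]]=b
cv2.imwrite('pics/c5.png',cv2.convertScaleAbs(m,alpha=1.8))
E
```

```text
t 4.0 grip [ 0.0005 -0.2043  0.1998] tip [ 0.0001 -0.0943  0.1087] yaw 10.458908464265956 [-0.3307 -0.0752 -1.7826]
to go [-24.2348   0.024    0.0192]
side tip exp [[208.6213 223.7316]] top bend exp [[239.4688 134.705 ]] top tail [[333.0433 120.0344]]
```

View pics/c5.png

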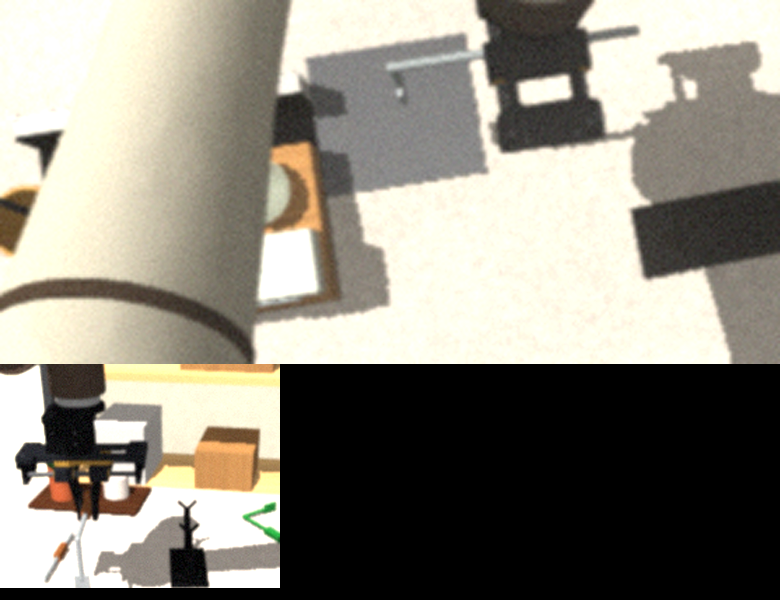

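The rod is held level. Its bend is at top (240,136), against an expected (239.5,134.7), and the blade tip is near side column 208.6, as predicted. The empty rest is in view. Now I'll move over the gap.

Call:
arm_command --pt "0 0 0 -3 0 0 1" --pt "0 0 0 -6.5 0 0 1" --pt "0 0 0 -10 0 0 1" --pt "0 0 0 -13.5 0 0 1" --pt "0 0 0 -17 0 0 1" --pt "0 0 0 -20.5 0 0 1" --pt "0 0 0 -24.2 0 0 1" --pt "0 0 0 -24.2 0 0 1"

```text
time_s: 4.77
tcp_pos: [0.5344, 0.0846, 0.2009]
ee_rot: [[0.184, -0.983, 0.0], [-0.983, -0.184, 0.001], [-0.001, -0.0, -1.0]]
wrist_force: [-0.2, -1.1, -0.7]
gripper_width: 0.159
gripper_force: 30.0
```

Call:
arm_command --pt "0 0 0 0 0 0 1" --pt "0 0 0 0 0 1.5 1" --pt "0 0 0 0 0 3 1" --pt "0 0 0 0 0 3 1"

```text
time_s: 5.1
tcp_pos: [0.5334, 0.0789, 0.1678]
ee_rot: [[0.177, -0.984, -0.007], [-0.984, -0.177, -0.002], [0.001, 0.007, -1.0]]
wrist_force: [-1.0, -0.2, -1.6]
gripper_width: 0.158
gripper_force: 30.0
```

Run:
```python
from h import *
np.set_printoptions(precision=4,suppress=True)
q,p,tip=rod();e=q['ee_rot'];print('t',q['time_s'],'grip',p,'tip',tip,'yaw',np.degrees(np.arctan2(-e[1,1],-e[0,1])),q['wrist_force'])
s=capture('side');w=lambda x:o+RS@x
print('side blade corners exp',proj(s,[w(tip+[d,0,0]) for d in(-.011,.011)]))
cv2.imwrite('pics/c6.png',cv2.convertScaleAbs(crop(s,130,200,310,410,2.8),alpha=1.6))
```

```text
t 5.1 grip [-0.0014  0.0347  0.1678] tip [-0.0016  0.1446  0.0765] yaw 10.180296613478218 [-0.987 -0.215 -1.563]
side blade corners exp [[198.0498 315.3268]
 [184.7202 315.3513]]
```

View pics/c6.png

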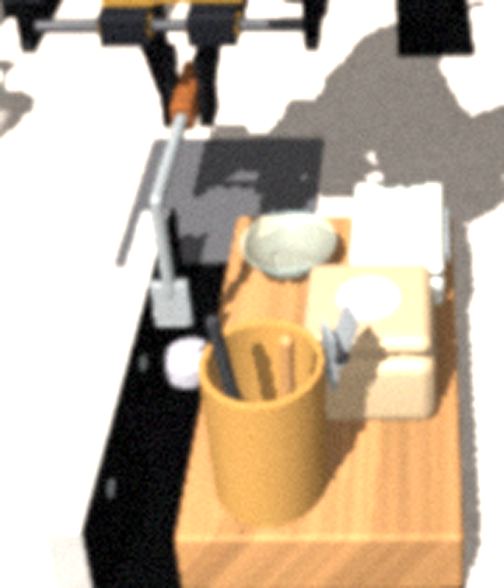

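The blade's lower corners are at about (184.6,316.8) and (198.6,316.8), as predicted. It is inside the gap's width and beyond the capsule, so I'll go down.

Call:
arm_command --pt "0 0 0 -0.2 -0.15 1 1" --pt "0 0 0 -0.3 -0.15 2.5 1" --pt "0 0 0 -0.3 -0.15 4 1" --pt "0 0 0 -0.3 -0.15 5.5 1" --pt "0 0 0 -0.3 -0.15 5.5 1" --pt "0 0 0 -0.3 -0.15 5.5 1" --pt "0 0 0 -0.3 -0.15 5.5 1"

```text
time_s: 5.73
tcp_pos: [0.5375, 0.0845, 0.1166]
ee_rot: [[0.18, -0.984, 0.002], [-0.984, -0.18, 0.0], [-0.0, -0.002, -1.0]]
wrist_force: [0.6, -0.6, -0.4]
gripper_width: 0.16
gripper_force: 30.0
```

```bash
cat > st.py <<'E'
from h import *
np.set_printoptions(precision=4,suppress=True)
q,p,tip=rod();e=q['ee_rot'];print('t',q['time_s'],'grip',p,'tip',tip,'yaw',np.degrees(np.arctan2(-e[1,1],-e[0,1])),q['wrist_force'],'tilt',e[2,:2])
E
python3 st.py
```

```text
t 5.7333 grip [0.0037 0.0395 0.1166] tip [0.0039 0.1495 0.0254] yaw 10.364879856861373 [ 0.6351 -0.6274 -0.4445] tilt [-0.    -0.002]
```

Call:
arm_command --pt "0 0 0 0 0.2 0.9 1" --pt "0 0 0 0 0.2 1.6 1" --pt "0 0 0 0 0.2 1.6 1" --pt "0 0 0 0 0.2 1.6 1" --pt "0 0 0 0 0.2 1.6 1"

```text
time_s: 6.15
tcp_pos: [0.5347, 0.0843, 0.0997]
ee_rot: [[0.18, -0.984, 0.0], [-0.984, -0.18, -0.0], [0.0, -0.0, -1.0]]
wrist_force: [-0.0, -0.7, -1.2]
gripper_width: 0.155
gripper_force: 30.0
```

```bash
python3 st.py
```

```text
t 6.15 grip [0.0009 0.0397 0.0997] tip [0.001  0.1497 0.0084] yaw 10.383513715381488 [-0.0448 -0.7088 -1.2413] tilt [ 0.0001 -0.0002]
```

Call:
arm_command --pt "0 0 0 1 0 0 1" --pt "0 0 0 2 0 0 1" --pt "0 0 0 3 0 0 1" --pt "0 0 0 4 0 0 1" --pt "0 0 0 5 0 0 1" --pt "0 0 0 6 0 0 1" --pt "0 0 0 7 0 0 1" --pt "0 0 0 8 0 0 1"

```text
time_s: 6.82
tcp_pos: [0.5492, 0.0043, 0.0996]
ee_rot: [[0.18, -0.984, 0.0], [-0.984, -0.18, 0.0], [-0.0, -0.0, -1.0]]
wrist_force: [-0.5, 0.8, -1.4]
gripper_width: 0.16
gripper_force: 30.0
```

```bash
python3 st.py
```

```text
t 6.8167 grip [ 0.0007 -0.0415  0.0996] tip [0.0008 0.0685 0.0084] yaw 10.348196466089517 [-0.535   0.8173 -1.4487] tilt [-0.     -0.0001]
```

Call:
arm_command --pt "0 0 0 1.2 0 0 1" --pt "0 0 0 2.4 0 0 1" --pt "0 0 0 3.6 0 0 1" --pt "0 0 0 4.8 0 0 1" --pt "0 0 0 5.8 0 0 1" --pt "0 0 0 6.8 0 0 1" --pt "0 0 0 6.8 0 0 1"

```text
time_s: 7.4
tcp_pos: [0.5614, -0.0632, 0.0994]
ee_rot: [[0.178, -0.984, -0.0], [-0.984, -0.178, -0.0], [0.0, 0.0, -1.0]]
wrist_force: [-0.2, -0.4, -1.1]
gripper_width: 0.157
gripper_force: 30.0
```

```bash
python3 st.py
python3 - <<'E'
from h import *
s=capture('side');t=capture('top')
print(proj(s,[o+RS@[0,y,.017] for y in(0,-.018,-.16)]))
a=crop(t,130,100,330,220,3);b=crop(s,150,220,300,310,2.6)
m=np.zeros((600,600,3),np.uint8);m[:360]=a;m[360:360+b.shape[0],:b.shape[1]]=b
cv2.imwrite('pics/c7.png',cv2.convertScaleAbs(m,alpha=1.8))
E
```

```text
t 7.4 grip [ 0.0006 -0.1101  0.0994] tip [ 0.0008 -0.0001  0.0082] yaw 10.265334184229678 [-0.1609 -0.3702 -1.0861] tilt [0.0003 0.0002]
[[205.85595526 287.81086088]
 [207.11922915 282.12346574]
 [215.76578202 243.19575332]]
```

View pics/c7.png

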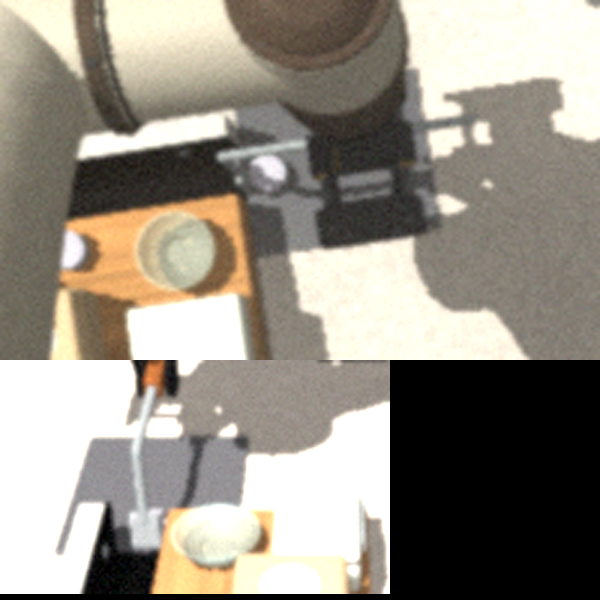

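The capsule is out at top (219,157), just past the mouth on the mat and in front of the blade. I'll push on a bit, then back the blade off and lift.

Call:
arm_command --pt "0 0 0 1 0 0 1" --pt "0 0 0 2 0 0 1" --pt "0 0 0 3 0 0 1" --pt "0 0 0 4 0 0 1" --pt "0 0 0 4 0 0 1" --pt "0 0 0 3 0 0 1" --pt "0 0 0 2 0 0 1" --pt "0 0 0 2 0 0 1"

```text
time_s: 8.17
tcp_pos: [0.5643, -0.0794, 0.0995]
ee_rot: [[0.182, -0.983, -0.0], [-0.983, -0.182, 0.0], [-0.0, 0.0, -1.0]]
wrist_force: [-0.4, -0.2, -1.4]
gripper_width: 0.156
gripper_force: 30.0
```

```bash
python3 st.py
```

```text
t 8.1667 grip [ 0.0005 -0.1265  0.0995] tip [ 0.0004 -0.0165  0.0084] yaw 10.46512902872998 [-0.4142 -0.2176 -1.411 ] tilt [-0.0004  0.0003]
```

Call:
arm_command --pt "0 0 0 0 0 -1.5 1" --pt "0 0 0 0 0 -4 1" --pt "0 0 0 0 0 -7 1" --pt "0 0 0 0 0 -10 1" --pt "0 0 0 0 0 -10 1"

```text
time_s: 8.58
tcp_pos: [0.5685, -0.0805, 0.2067]
ee_rot: [[0.183, -0.983, 0.013], [-0.983, -0.183, -0.001], [0.003, -0.013, -1.0]]
wrist_force: [1.0, 0.3, 0.4]
gripper_width: 0.156
gripper_force: 30.0
```

Run:
```python
from h import *
np.set_printoptions(precision=4,suppress=True)
q,p,tip=rod();e=q['ee_rot'];print(p,tip)
yaw=np.degrees(np.arctan2(-e[1,1],-e[0,1]))
G=np.array([.4535,-.3478,.20]);print('to go',100*e.T@(G-q['tcp_pos']),'yaw',yaw,12.41)
s=capture('side');t=capture('top')
a=crop(t,130,100,330,220,3);b=crop(s,150,220,300,310,2.6)
m=np.zeros((600,600,3),np.uint8);m[:360]=a;m[360:360+b.shape[0],:b.shape[1]]=b
cv2.imwrite('pics/c8.png',cv2.convertScaleAbs(m,alpha=1.8))
hs=cv2.cvtColor(s['pixels'],cv2.COLOR_BGR2GRAY)
for y in(-.02,-.04,-.06): print(y,proj(s,[o+RS@[0,y,.017]]),proj(t,[o+RS@[0,y,.017]]))
```

```text
[ 0.0044 -0.1284  0.2067] [ 0.0053 -0.0187  0.1151]
to go [24.1748 16.203   0.5314] yaw 10.537723539458382 12.41
-0.02 [[207.257  281.5034]] [[218.15   156.3211]]
-0.04 [[208.6065 275.4276]] [[226.0216 155.1118]]
-0.06 [[209.9073 269.5711]] [[233.8895 153.903 ]]
```

View pics/c8.png

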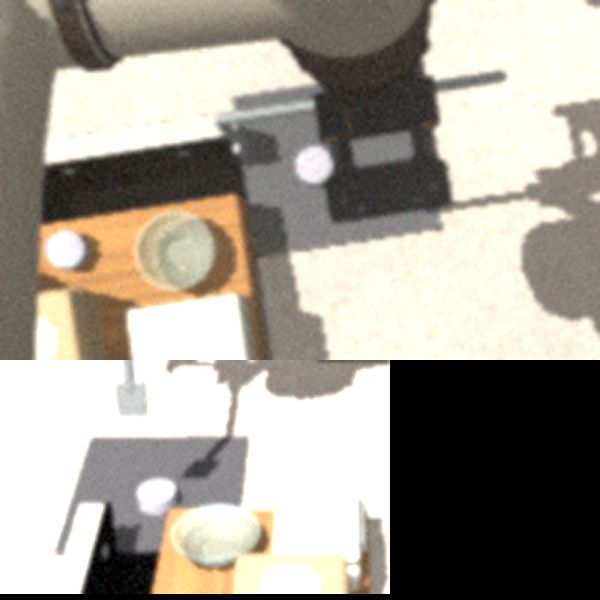

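The capsule lies flat on the mat at top (234.7,154.7), about y −61 mm and x near 0, and the dish hasn't moved. Now I'll take the rod back.

Call:
arm_command --pt "0 0 0 3 2 0 1" --pt "0 0 -0.034 6.3 4.2 0 1" --pt "0 0 -0.034 9.6 6.4 0 1" --pt "0 0 -0.034 13 8.7 0 1" --pt "0 0 -0.034 16.3 10.9 0 1" --pt "0 0 -0.034 19.6 13.1 0 1" --pt "0 0 -0.034 22.2 14.9 0 1" --pt "0 0 -0.034 24.2 16.2 0 1"

```text
time_s: 9.35
tcp_pos: [0.4468, -0.3496, 0.1978]
ee_rot: [[0.212, -0.977, -0.003], [-0.977, -0.212, 0.002], [-0.002, 0.003, -1.0]]
wrist_force: [0.5, 0.2, -0.7]
gripper_width: 0.156
gripper_force: 30.0
```

Call:
arm_command --pt "0 0 0 0 0 1 1" --pt "0 0 0 0 0 3 1" --pt "0 0 0 0 0 4 1" --pt "0 0 0 0 0 4 1" --pt "0 0 0 0 0 4 1" --pt "0 0 0 0 0 4 1"

```text
time_s: 9.85
tcp_pos: [0.4498, -0.3479, 0.1599]
ee_rot: [[0.215, -0.977, 0.0], [-0.977, -0.215, -0.001], [0.001, -0.0, -1.0]]
wrist_force: [0.7, -0.2, -0.7]
gripper_width: 0.157
gripper_force: 30.0
```

```bash
cat > bk.py <<'E'
from h import *
np.set_printoptions(precision=4,suppress=True)
q=sense();e=q['ee_rot']
G=np.array([.4535,-.3478,.1112]);print(q['time_s'],'to go',100*e.T@(G-q['tcp_pos']),'yaw',np.degrees(np.arctan2(-e[1,1],-e[0,1])),e[2],q['wrist_force'])
E
python3 bk.py
```

```text
9.85 to go [ 0.071  -0.366   4.8689] yaw 12.405270449662869 [ 0.0006 -0.0002 -1.    ] [ 0.7492 -0.2014 -0.7238]
```

Call:
arm_command --pt "0 0 0 0 -0.35 1 1" --pt "0 0 0 0 -0.35 2 1" --pt "0 0 0 0 -0.35 3 1" --pt "0 0 0 0 -0.35 3 1" --pt "0 0 0 0 -0.35 3 1" --pt "0 0 0 0 -0.35 3 1"

```text
time_s: 10.35
tcp_pos: [0.4525, -0.3476, 0.1295]
ee_rot: [[0.214, -0.977, -0.0], [-0.977, -0.214, -0.0], [0.0, 0.0, -1.0]]
wrist_force: [1.5, -0.3, -0.9]
gripper_width: 0.154
gripper_force: 30.0
```

```bash
python3 bk.py
```

```text
10.35 to go [ 0.037  -0.0897  1.8307] yaw 12.332418596114392 [ 0.0002  0.0002 -1.    ] [ 1.4709 -0.3416 -0.8645]
```

Call:
arm_command --pt "0 0 0 0 -0.05 0.6 1" --pt "0 0 0 0 -0.05 1.2 1" --pt "0 0 0 0 -0.05 1.7 1" --pt "0 0 0 0 -0.05 1.8 1" --pt "0 0 0 0 -0.05 1.8 1" --pt "0 0 0 0 -0.05 1.8 1"

```text
time_s: 10.85
tcp_pos: [0.4532, -0.3474, 0.1115]
ee_rot: [[0.214, -0.977, 0.0], [-0.977, -0.214, -0.0], [0.0, -0.0, -1.0]]
wrist_force: [1.8, -0.1, -0.4]
gripper_width: 0.156
gripper_force: 30.0
```

```bash
python3 bk.py
```

```text
10.85 to go [ 0.0413 -0.0223  0.0338] yaw 12.328826266119384 [ 0.0002 -0.0003 -1.    ] [ 1.7641 -0.0734 -0.442 ]
```

Call:
arm_command --pt "0 0 0 0 0 0 0.6" --pt "0 0 0 0 0 0 0.4" --pt "0 0 0 0 0 0 0" --pt "0 0 0 0 0 0 -0.2" --pt "0 0 0 0 0 0 -0.2" --pt "0 0 0 0 0 0 -0.2" --pt "0 0 0 0 0 0 -0.2" --pt "0 0 0 0 0 0 -0.2"

```text
time_s: 11.52
tcp_pos: [0.4529, -0.3474, 0.1115]
ee_rot: [[0.213, -0.977, -0.0], [-0.977, -0.213, 0.0], [-0.0, 0.0, -1.0]]
wrist_force: [0.2, 0.0, -0.3]
gripper_width: 0.581
gripper_force: 0.0
```

Call:
arm_command --pt "0 0 0 0 0 -1 -0.2" --pt "0 0 0 0 0 -3 -0.2" --pt "0 0 0 0 0 -6 -0.2" --pt "0 0 0 0 0 -9 -0.2" --pt "0 0 0 0 0 -12 -0.2" --pt "0 0 0 5 0 -14 -0.2" --pt "0 0 0 9 0 -14 -0.2" --pt "0 0 0 12 0 -14 -0.2"

```text
time_s: 12.18
tcp_pos: [0.4796, -0.4662, 0.2559]
ee_rot: [[0.215, -0.977, 0.005], [-0.977, -0.215, -0.004], [0.005, -0.004, -1.0]]
wrist_force: [0.3, -0.2, -0.4]
gripper_width: 0.598
gripper_force: 0.0
```

Call:
arm_command --pt "0 0 0 3 0 0 -0.2" --pt "0 0 0 6 0 0 -0.2" --pt "0 0 0 9 0 0 -0.2" --pt "0 0 0 11 0 0 -0.2" --pt "0 0 0 11 0 0 -0.2" --pt "0 0 0 11 0 0 -0.2"

```text
time_s: 12.68
tcp_pos: [0.5016, -0.5729, 0.2507]
ee_rot: [[0.212, -0.977, -0.001], [-0.977, -0.212, 0.001], [-0.001, 0.001, -1.0]]
wrist_force: [-0.7, 0.5, -0.1]
gripper_width: 0.6
gripper_force: 0.0
```

Run:
```python
from h import *
t=capture('top');s=capture('side');print(sense()['time_s'])
a=crop(t,90,110,440,250,2.2);b=crop(s,150,130,400,310,1.6)
m=np.zeros((600,780,3),np.uint8);m[:a.shape[0],:a.shape[1]]=a[:,:780];m[a.shape[0]:a.shape[0]+b.shape[0],:b.shape[1]]=b[:600-a.shape[0]]
cv2.imwrite('pics/c9.png',cv2.convertScaleAbs(m,alpha=1.8))
```

```text
12.7833
```

View pics/c9.png

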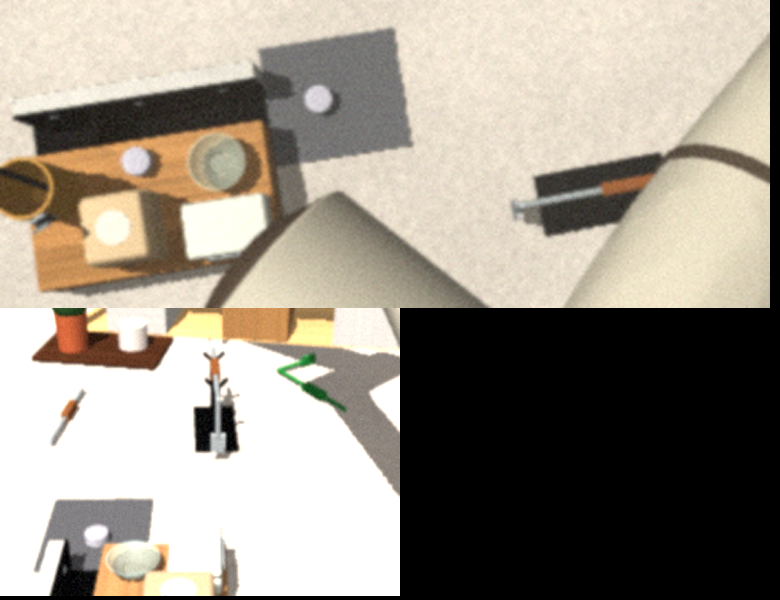

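The capsule is flat on the mat (crop (318,98)), the rod is back in both notches with its blade end at the original place, and the dish is unmoved. I'll hand in.

```bash
python3 -c "
from station import *
print(finish_job())"
```

```text
the job is handed in; nothing more can be done
None
```

The job is handed in at about 12.8 s: the capsule was raked out and lies flat on the grey mat about 60 mm from the mouth, the bent rod is back in both notches of its rest, and the glass dish did not move.

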